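Clamp the bare blank on the carving board

TASK

Two pieces of limewood lie on the carving board: a bare, flat blank and a finished rosette carving. Slide the hold-down clamp along its track until its foot stands over the middle of the bare blank, then turn its wing knob clockwise until the foot just touches the wood, and from there tighten it by a further quarter turn, no more. Leave the carving and everything else where they lie.

Things in the scene. Friction and masses are not known exactly. Their poses are not given: they have to be found in the camera images.
- knob_grip (a point): Point on the axis of the clamp's black wing knob, at grip height. Wing: flat bar 64 mm long (point x), 14 thick (y), 38 tall (z), its top end 16 mm above the point. z is the screw axis, up out of the knob, leaning 25 degrees from vertical to the robot's side of the board. 26 mm collar 28 to 42 mm below the point, then the clamp's steel head. The knob does not rise or sink as it turns
- knob (a joint): turn of the wing knob in rad, 0 to 7.2; clockwise (looking down the screw from above) is positive and drives the spindle and foot out by 24 mm per full turn (quick multi-start thread). Friction of 0.12 N m keeps it where it is left
- carriage (a joint): position of the clamp along its track in m, -0.16 to 0.16, 0 at the middle of the board; positive towards the board's left end seen from the robot (+y of blank_top, to within 3 degrees). The track is level and square to the screw axis. The clamp stays where it is left (about 4 N of friction) and can be slid by its gripped knob
- foot (a joint): how far the spring-mounted foot is pushed back up its spindle, in m: 0 while it hangs free; once it stands on the wood it grows by 24 mm per full turn of the knob (6 mm per quarter turn). Spring 2 N per mm with 2 N preload, stop at 15 mm
- foot_under (a point): middle of the underside of the clamp's foot, a level black disc 32 mm across and 7 thick at the lower end of the slanting steel spindle. As the spindle runs out it moves along the screw axis: down and away from the robot. At the start it hangs about 4 to 10 mm above the height of the blank's top
- blank_top (a point): centre of the flat top of the bare blank, a pale wooden block 84 x 130 x 32 mm high (x across, y along the board's fence and the track, z up), lying loose on the board, its length along the track
- carving_top (a point): the same point of the finished carving: a block of the same size and wood with a raised round rosette (14 mm high) on it; this point is on its flat top, under the rosette. The two pieces lie at the two ends of the board, either way round; the clamp starts between them
There are look-alikes about, which are no part of the job. Leave any green or red look-alike of the part that bears blank_top alone.

How it is judged:
By the outcome, as a careful person would: the job done as asked, in the order asked, and still so for the second after the job is handed in, with the robot touching nothing.
It also fails if it takes over 72 s, if anything falls off the work surface, if the arm or the gripper's body presses on something with over 40 N, if the wrist force passes 120 N, or if a joint passes its speed limit or range.

ROBOT

A 7-joint arm with a two-finger parallel gripper is mounted at the origin on the work surface. World frame = base frame: x ahead of the robot, y to its left, z up, the work surface at z = 0. Lengths are in m, angles in rad, forces in N, time in s.
With the tool pointing down it reaches from about 0.425 to 0.925 m from the base axis. Payload 6.8 kg.
Tool frame: the origin (TCP) lies at the very end of the fingers, on their centre line; the grasp point (between the pads) lies 19 mm behind it (r.tcp_to_grasp is the distance from the TCP to the grasp point, in m); z points along the fingers, y is the line along which they close (so a half turn about z gives the same grasp; the last joint's range is limited). The gripper opens to 85 mm and grips with 20 to 120 N. Pads are 22 mm wide; open, the fingers measure 114 mm over their backs; the gripper's body (76 mm by 85 mm) begins 54 mm behind the grasp point. The pads swing forward as they close: fully open they stand 13 mm farther back than shut.
Start: joints at [-1.29, 0.477, 0.022, 1.555, -0.011, 1.109, -0.083], TCP at [0.256, 0.625, 0.231] pointing down, gripper open.
Joint ranges: [-2.96, 2.96], [-0.34, 2.1], [-1.41, 1.46], [0.24, 2.44], [-1.37, 4.51], [0.17, 1.92], [-2.96, 2.96]. Speed limits (rad/s): [2.39, 2.39, 3.14, 3.14, 3.14, 3.14, 3.14].

INTERFACE

Orientations are given as a rotation vector (axis times angle).
In Python, from bench import r gives the robot as it stands.
- The arm moves only by the tool step_arm, never from a script. Its argument "moves" is a list of rows, each a list of 7 numbers: the shift along the tool's x, y, z in mm, then the turn, a rotation vector about the tool's x, y, z in rad, then the finger opening in mm, from 0 to 85.4. A call has 1 to 8 rows; each row is the pose to reach, as a shift and turn from the pose commanded when the call began, along the tool's axes at that moment; what a row does not reach only later rows make up. A row lasts 1/10 s, in which the tool goes at most 50 mm and 8.59 degrees, less where a joint would pass 70% of its speed; a pose out of reach is approached as far as the arm can. A call with a gripper value outside its range is refused whole. The fingers move at their own pace and stop on an object; "grip_force" is the grip in N (left out, the last holds). Time passes only in rows, so rows that repeat a pose let the fingers close. It gives the time, the measured TCP pose, the force, the opening and the grip force at its end, in the units of the state.
- r.get_obs(): the state, without advancing time (a new reading comes with each control period).
- r.grab_frame(name): name is "scene" or "top"; returns a dict with "image" (384x512x3 uint8, red, green, blue), "depth" (384x512 float32, m along the optical axis (not along the pixel's ray), 0 where there is no reading), "mtx" (3x3 intrinsics, pixels), "rvec" (rotation vector, rad) and "tvec" (3), from world to camera coordinates, as OpenCV has them. Camera axes: x right, y down, z forward; pixel columns grow to the right and rows downward; lengths in m; the calibration is good to about 2 mm. A picture is of the moment at which its call begins.
- r.hand_in(): hands the job in; it is judged then, once.
The state is a dict: "clock": time; "joints": joint angles; "qvel": joint speeds; "tau": joint torques, N m; "tcp_pos": TCP position; "orientation": TCP orientation; "contact_force": force on the tool from outside, world axes, zero at the start; "moment": the same for the moment, N m; "grip_width": finger opening in m; "gripper_force": force on a finger pad.
Only numpy, scipy, OpenCV 4.12 (cv2) and the standard library are available. Lean on these libraries where they do the work, as an engineer would, in place of code of your own. Each camera call takes 0.05 s, during which the arm holds its last target. There are 200 camera calls.

## Working session

There is one attempt and no reset: what is moved stays moved. The work goes in short steps, Python scripts to look and compute and a tool call to move; the robot and the scene stay as the last step left them, time stands still between calls to the robot, and variables do not carry over. Pictures are saved under pics/ and viewed, at most 10 in all, crops included, and the job is handed in when it is done.

Besides the shell and the picture viewer there is one more tool, called after ">>>" as name(argument=value, ...), one argument or row to a line, values as JSON. step_arm: Moves the arm, as the interface text tells. Its arguments: {"type":"object","properties":{"moves":{"type":"array","items":{"type":"array","items":{"type":"number"}}},"grip_force":{"type":"number"}},"required":["moves"]}

```bash
ls; mkdir -p pics; python3 - <<'E'
from bench import r
import cv2,numpy as np,pickle
F={n:r.grab_frame(n) for n in("scene","top")}
pickle.dump(F,open('f0.pkl','wb'))
for n,f in F.items():
    cv2.imwrite(f'pics/{n}0.png',f["image"][:,:,::-1]); R=cv2.Rodrigues(f["rvec"])[0]; print(n,(-R.T@f["tvec"].ravel()).round(3),R[2].round(2),f["mtx"][0,0])
print(r.get_obs(),r.tcp_to_grasp)
E
```

```text
pics
scene [ 0.807 -0.368  1.012] [-0.33  0.45 -0.83] 377.60202758878194
top [0.293 0.13  1.537] [ 0.12  0.   -0.99] 462.4118667285487
{'clock': 0.1, 'joints': array([-1.29009837,  0.47771623,  0.02234632,  1.55632381, -0.0115303 ,
        1.10930712, -0.08307384]), 'qvel': array([ 3.32286925e-04, -2.58360010e-03,  7.50349543e-04, -3.76318337e-03,
        1.65366302e-05,  2.07297842e-04,  1.52645298e-03]), 'tau': array([ 3.73430594e-03, -5.97765648e+01,  1.61325060e+00, -2.81956619e+01,
        1.27726916e-02,  5.03951189e-03, -2.54055230e-07]), 'tcp_pos': array([0.25568149, 0.62413668, 0.23043596]), 'orientation': array([-6.06793962e-01, -3.08220668e+00,  2.53103921e-03]), 'contact_force': array([ 0.85179547, -0.33219921,  0.23093433]), 'moment': array([-0.06023083,  0.01344948,  0.00690268]), 'gripper_force': 0.0, 'grip_width': 0.0855814904087704} 0.0187
```

View pics/scene0.png

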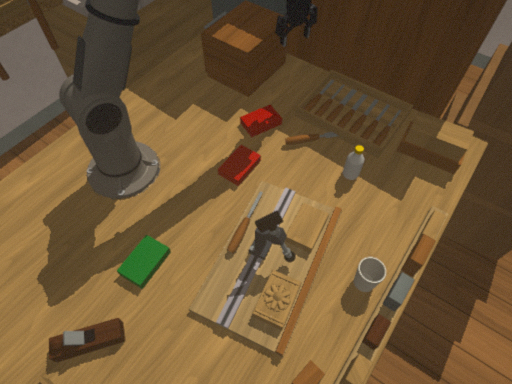

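View pics/top0.png

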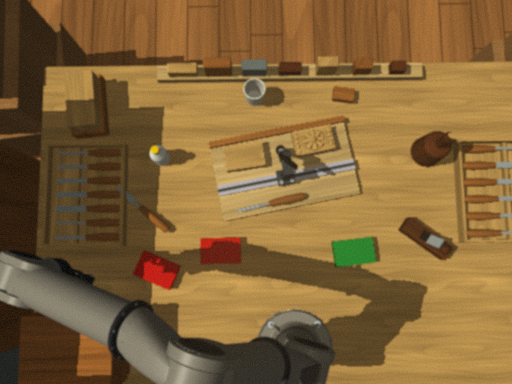

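The scene view shows the bare pale blank at about (303,222), the rosette carving at (277,295), the knob at (268,220) and the foot at (288,255). In the top view the blank is at (247,155), the carving at (314,139) and the clamp at (287,165). The red and green blocks are decoys. I'll confirm this in one enlarged crop of both views.

```bash
cat > h.py <<'E'
import cv2,numpy as np
def cam(f):
    R=cv2.Rodrigues(f["rvec"])[0]; return R,-R.T@np.ravel(f["tvec"])
def ray(f,uv):
    R,c=cam(f); p=cv2.undistortPoints(np.float64([[uv]]),f["mtx"],None)[0,0]
    return c,R.T@np.array([p[0],p[1],1.])
def onplane(f,uv,z):
    c,d=ray(f,uv); return c+d*(z-c[2])/d[2]
def cloud(f):
    v,u=np.mgrid[:384,:512]; K=f["mtx"]; R,c=cam(f); d=f["depth"]
    P=np.stack([(u-K[0,2])/K[0,0]*d,(v-K[1,2])/K[1,1]*d,d],-1); return P@R+c
def tri(f1,p1,f2,p2):
    c1,d1=ray(f1,p1);c2,d2=ray(f2,p2)
    s=np.linalg.lstsq(np.stack([d1,-d2],1),c2-c1,rcond=None)[0]
    a,b=c1+s[0]*d1,c2+s[1]*d2; return (a+b)/2,np.linalg.norm(a-b)
E
python3 - <<'E'
from h import *; import pickle
F=pickle.load(open('f0.pkl','rb'))
a=F['scene']['image'][175:355,185:345]; b=F['top']['image'][110:225,200:370]
A=cv2.resize(a,None,fx=3,fy=3,interpolation=2); B=cv2.resize(b,None,fx=1.85,fy=1.85,interpolation=2)
im=np.zeros((540,800,3),np.uint8); im[:,:480]=A; im[:B.shape[0],482:482+B.shape[1]]=B[:, :318]
cv2.imwrite('pics/crop0.png',im[:,:,::-1])
P=cloud(F['scene'])
for uv in[(303,222),(265,218),(272,222),(288,252),(277,297),(260,235),(235,290)]: print(uv,P[uv[1],uv[0]].round(4))
P=cloud(F['top'])
for uv in[(247,155),(314,139),(285,155),(290,165),(230,200)]: print(uv,P[uv[1],uv[0]].round(4))
E
```

```text
(303, 222) [0.6061 0.1533 0.0542]
(265, 218) [0.5609 0.0183 0.2195]
(272, 222) [0.5781 0.0239 0.21  ]
(288, 252) [0.6295 0.0337 0.0876]
(277, 297) [ 0.6719 -0.0788  0.0695]
(260, 235) [0.5566 0.0058 0.1453]
(235, 290) [ 0.5657 -0.1179  0.032 ]
(247, 155) [0.6205 0.1443 0.0538]
(314, 139) [0.2931 0.1301 1.5369]
(285, 155) [0.5909 0.0297 0.1826]
(290, 165) [0.5541 0.0181 0.2144]
(230, 200) [0.477  0.2022 0.0208]
```

View pics/crop0.png

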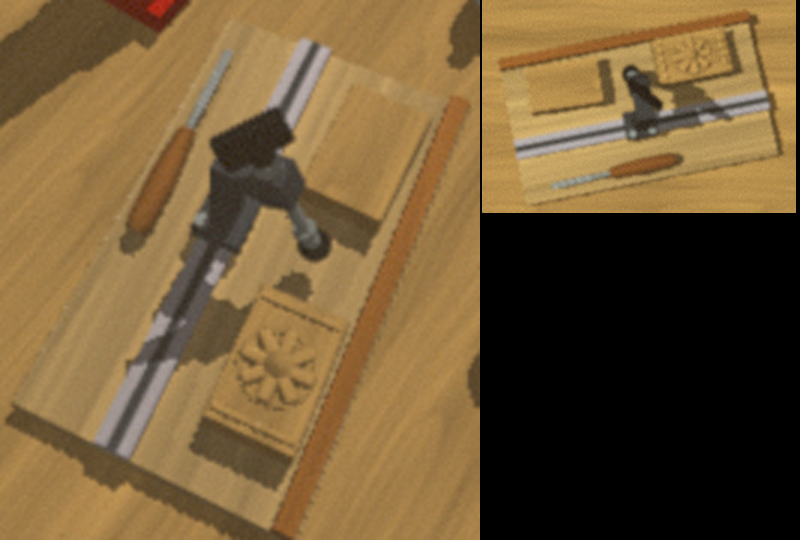

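Confirmed: the flat blank is at the board's left (+y) end, the rosette at its right end, and the clamp between them. Next I measure the blank, fence, knob and foot.

```bash
python3 - <<'E'
from h import *; import pickle
F=pickle.load(open('f0.pkl','rb'))
for n in F:
    f=F[n]; P=cloud(f); x,y,z=P[...,0],P[...,1],P[...,2]; im=f["image"].astype(int); V=im.max(2)
    m=(abs(z-.054)<.009)&(x>.5)&(x<.72)&(y>.05)&(y<.25)&(V>90)
    k,l,s,c=cv2.connectedComponentsWithStats(m.astype(np.uint8)); i=1+s[1:,4].argmax(); q=P[l==i]
    cs=cv2.boxPoints(cv2.minAreaRect(cv2.findContours((l==i).astype(np.uint8),0,1)[0][0]))
    hull=np.float32([onplane(f,p,.054)[:2] for p in np.argwhere(l==i)[:,::-1]])
    print(n,'blank z',np.median(q[:,2]),'rect',cv2.minAreaRect(hull),'mean',q.mean(0).round(4))
    # track: bright grayish pixels on board
    t=(im.max(2)-im.min(2)<40)&(V>120)&(x>.42)&(x<.66)&(y>-.16)&(y<.25)&(z<.08)&(z>0)
    q=P[t]; print(' track',t.sum(),cv2.fitLine(q[:,:2].astype(np.float32),cv2.DIST_HUBER,0,.01,.01).ravel(),np.median(q[:,2]))
    d=(z>.165)&(z<.26)&(x>.5)&(x<.65)&(y>-.05)&(y<.1); q=P[d]
    print(' knob',d.sum(),q.min(0).round(3),q.max(0).round(3))
    if n=='scene': 
        for zz in (.17,.18,.19,.2,.21,.22): 
            w=q[abs(q[:,2]-zz)<.005]; print('  ',zz,len(w),w.min(0).round(3) if len(w) else '',w.max(0).round(3) if len(w) else '')
    top=q[q[:,2]>.205]; 
    if len(top)>5: print(' top',cv2.minAreaRect(top[:,:2].astype(np.float32)),top[:,2].max())
    ft=(V<70)&(z>.05)&(z<.1)&(x>.59)&(x<.68)&(y>-.0)&(y<.07); q=P[ft]; print(' foot',len(q),q.mean(0),q.min(0),q.max(0))
E
```

```text
scene blank z 0.05286932292164803 rect ((0.6205239295959473, 0.15159493684768677), (0.08413136750459671, 0.1330050528049469), 7.9806132316589355) mean [0.6211 0.1516 0.0527]
 track 512 [ 0.2234639  -0.9747122   0.53360116  0.07581937] 0.031085658244933756
 knob 474 [ 0.543 -0.005  0.165] [0.606 0.051 0.231]
   0.17 77 [0.581 0.012 0.165] [0.606 0.045 0.175]
   0.18 38 [ 0.561 -0.003  0.175] [0.594 0.037 0.185]
   0.19 61 [ 0.559 -0.003  0.185] [0.59  0.034 0.195]
   0.2 74 [ 0.553 -0.005  0.195] [0.595 0.048 0.205]
   0.21 106 [ 0.543 -0.004  0.205] [0.594 0.047 0.215]
   0.22 89 [0.553 0.001 0.215] [0.586 0.051 0.225]
 top ((0.5660614371299744, 0.024282224476337433), (0.06598502397537231, 0.01933000050485134), 51.373226165771484) 0.23096365130244823
 foot 42 [0.63842028 0.03456556 0.06482127] [0.62482298 0.02258968 0.06142152] [0.64692034 0.04980554 0.06838793]
top blank z 0.051650832476950015 rect ((0.6185218691825867, 0.15476906299591064), (0.08565673977136612, 0.1293584257364273), 8.040498733520508) mean [0.6194 0.1548 0.0516]
 track 687 [ 0.19631469 -0.98054093  0.53443736  0.06288374] 0.0302742543343677
 knob 170 [ 0.544 -0.003  0.165] [0.606 0.052 0.231]
 top ((0.5654909014701843, 0.02618926391005516), (0.06569872796535492, 0.018821578472852707), 50.88832473754883) 0.2307029242283316
 foot 13 [0.64142769 0.04026366 0.06489644] [0.62956873 0.03011702 0.05969774] [0.64775066 0.04687718 0.07240118]
```

```bash
cat >> h.py <<'E'
from scipy.spatial.transform import Rotation as Ro
def axes(yaw):
    c,s=np.cos(yaw),np.sin(yaw); n=np.array([c,s,0]); t=np.array([-s,c,0])
    th=np.radians(25); a=-n*np.sin(th)+np.array([0,0,np.cos(th)]); return n,t,a
def rel(o,p,R):  # shift mm and rotvec in tool axes from the obs pose
    R0=Ro.from_rotvec(o["orientation"]); 
    return (R0.inv().apply(p-o["tcp_pos"])*1e3).round(1),(R0.inv()*R).as_rotvec().round(3)
E
python3 - <<'E'
from h import *; import pickle; from bench import r
F=pickle.load(open('f0.pkl','rb'))
for n in F:
    f=F[n];P=cloud(f);x,y,z=np.moveaxis(P,-1,0); hsv=cv2.cvtColor(f["image"],cv2.COLOR_RGB2HSV)
    im=f["image"].astype(int)
    m=(im[...,0]-im[...,2]>55)&(im[...,0]<190)&(z>.015)&(z<.06)&(x>.66)&(x<.8)&(y>-.25)&(y<.3)&(hsv[...,0]<13)
    q=P[m]; l=cv2.fitLine(q[:,:2].astype(np.float32),cv2.DIST_HUBER,0,.01,.01).ravel(); print(n,'fence',m.sum(),l,np.degrees(np.arctan(-l[0]/l[1])),q.min(0),q.max(0))
    for d in(9,10.5):
        N,t,a=axes(np.radians(d)); k=(z>.165)&(z<.26)&(x>.5)&(x<.65)&(y>-.05)&(y<.1)&(im.max(2)<75); q=P[k]; h=q@a
        hm=np.percentile(h,97); w=q[h>hm-.006]; B=np.stack([w@N*0+w@(np.cross(t,a)),w@t],1).astype(np.float32)
        c,sz,an=cv2.minAreaRect(B); e=np.cross(t,a); H=np.median(w@a)
        cen=c[0]*e+c[1]*t+H*a; ang=np.radians(an if sz[0]>sz[1] else an+90); xd=np.cos(ang)*e+np.sin(ang)*t
        g=cen-.016*a; print(d,'top',hm,H,sz,'grip',g.round(4),'wing dir',xd.round(3),'az',np.degrees(np.arctan2(xd[1],xd[0])))
E
```

```text
Traceback (most recent call last):
cv2.error: OpenCV(4.12.0) /io/opencv/modules/imgproc/src/linefit.cpp:50: error: (-215:Assertion failed) count > 0 in function 'fitLine2D_wods'
```

```bash
cat > m.py <<'E'
from h import *; import pickle
F=pickle.load(open('f0.pkl','rb'))
print(F['scene']['image'][265:268,316:324].tolist()[0],cloud(F['scene'])[265,318:323].round(3).tolist(), F['top']['image'][131,270:280:3].tolist())
for n in F:
    f=F[n];P=cloud(f);x,y,z=np.moveaxis(P,-1,0)
    im=f["image"].astype(int)
    m=(im[...,0]>1.5*im[...,1])&(z>.0)&(z<.09)&(x>.6)&(x<.8)&(y>-.2)&(y<.25)
    q=P[m]
    if len(q)>20: l=cv2.fitLine(q[:,:2].astype(np.float32),cv2.DIST_HUBER,0,.01,.01).ravel(); print(n,'fence',m.sum(),np.degrees(np.arctan(-l[0]/l[1])),q.min(0),q.max(0))
    for d in(9,10.5):
        N,t,a=axes(np.radians(d)); e=np.cross(t,a); k=(z>.165)&(z<.26)&(x>.5)&(x<.65)&(y>-.05)&(y<.1)&(im.max(2)<75); q=P[k]; h=q@a
        hm=np.percentile(h,97); w=q[h>hm-.006]; H=np.median(w@a)
        c,sz,an=cv2.minAreaRect(np.stack([w@e,w@t],1).astype(np.float32))
        cen=c[0]*e+c[1]*t+H*a; ang=np.radians(an if sz[0]>sz[1] else an+90); xd=np.cos(ang)*e+np.sin(ang)*t
        print(d,'top',len(w),hm,H,sz,'grip',(cen-.016*a).round(4),'wing',xd.round(3),np.degrees(ang)%180)
E
python3 m.py
```

```text
[[146, 98, 49], [144, 95, 44], [135, 92, 49], [131, 100, 57], [158, 126, 75], [152, 118, 67], [153, 120, 70], [154, 119, 72]] [[0.708, 0.072, 0.037], [0.709, 0.076, 0.032], [0.708, 0.093, -0.002], [0.711, 0.094, -0.0], [0.713, 0.095, -0.0]] [[151, 94, 40], [153, 97, 46], [154, 97, 44], [152, 96, 42]]
scene fence 603 10.946057 [ 0.65846367 -0.17863879  0.02881875] [0.75293966 0.24832068 0.04063687]
9 top 113 -0.03587481856936052 -0.0377733170043354 (0.06135404482483864, 0.014584085904061794) grip [0.5708 0.0231 0.2053] wing [0.528 0.794 0.301] 44.527618408203125
10.5 top 115 -0.03513368623382744 -0.03696272286791539 (0.061326764523983, 0.014561900869011879) grip [0.5708 0.0233 0.2052] wing [0.526 0.793 0.308] 43.13041687011719
top fence 582 11.0007 [ 0.65899325 -0.17739655  0.02127086] [0.75225036 0.24758857 0.04551512]
9 top 56 -0.033309902042577735 -0.036626734449629966 (0.05993979796767235, 0.012991214171051979) grip [0.5701 0.0256 0.2064] wing [0.539 0.785 0.306] 43.6718635559082
10.5 top 57 -0.03263547715193067 -0.03587558207359111 (0.05994080379605293, 0.012975620105862617) grip [0.57   0.0258 0.2063] wing [0.535 0.785 0.312] 42.3864631652832
```

```bash
cat > plan.py <<'E'
from h import *; from bench import r; import sys
N,t,a=axes(np.radians(11)); e=np.cross(t,a); g=np.array([.5705,.0245,.2058])
al=np.radians(42.5); xd=np.cos(al)*e+np.sin(al)*t
Z=-a; Y=np.cross(Z,xd); 
if Y[1]<0: xd,Y=-xd,-Y
R=Ro.from_matrix(np.stack([xd,Y,Z],1))
if __name__=="__main__":
    o=r.get_obs(); print(o["tcp_pos"].round(4),o["joints"].round(2),o["contact_force"].round(1)); print('Y az',np.degrees(np.arctan2(Y[1],Y[0])))
    for b in(.15,.06,0): print(b,rel(o,g+Z*(r.tcp_to_grasp-b),R))
E
python3 plan.py
```

```text
[0.2557 0.6241 0.2304] [-1.29  0.48  0.02  1.56 -0.01  1.11 -0.08] [ 0.9 -0.3  0.2]
Y az 140.70888811091265
0.15 (array([-472.2, -466.2,  -93.6]), array([ 0.036, -0.469, -1.3  ]))
0.06 (array([-504. , -445.2,  -12. ]), array([ 0.036, -0.469, -1.3  ]))
0 (array([-525.2, -431.2,   42.3]), array([ 0.036, -0.469, -1.3  ]))
```

>>> step_arm(
  moves=[
    [0,0,-50,0,0,0,85],
    [-40,-40,-95,0,0,-0.14,85],
    [-80,-75,-110,0,-0.02,-0.28,85],
    [-110,-110,-110,0,-0.05,-0.42,85],
    [-145,-145,-110,0,-0.1,-0.55,85],
    [-180,-180,-110,0,-0.14,-0.68,85],
    [-215,-215,-110,0,-0.2,-0.8,85],
    [-250,-250,-110,0,-0.25,-0.9,85],
  ],
)

```text
clock: 0.9
tcp_pos: [0.3855, 0.3139, 0.341]
orientation: [-0.747, 2.804, -0.07]
contact_force: [1.9, 0.1, 0.7]
grip_width: 0.0851
gripper_force: 0.0
```

```bash
python3 plan.py
```

```text
[0.3855 0.3139 0.341 ] [-0.97 -0.02  0.04  1.96  0.21  1.05  1.07] [1.9 0.1 0.7]
Y az 140.70888811091265
0.15 (array([  42.5, -322. ,   42.6]), array([ 0.074, -0.184, -0.405]))
0.06 (array([  25.1, -325.1,  130.8]), array([ 0.074, -0.184, -0.405]))
0 (array([  13.6, -327.2,  189.7]), array([ 0.074, -0.184, -0.405]))
```

>>> step_arm(
  moves=[
    [5,-45,0,0.01,-0.02,-0.08,85],
    [12,-90,5,0.02,-0.05,-0.16,85],
    [18,-135,10,0.03,-0.08,-0.24,85],
    [24,-180,18,0.045,-0.11,-0.3,85],
    [30,-225,26,0.06,-0.14,-0.36,85],
    [36,-270,34,0.07,-0.17,-0.4,85],
    [42,-310,42,0.074,-0.184,-0.405,85],
    [42.5,-322,42.6,0.074,-0.184,-0.405,85],
  ],
)

```text
clock: 1.7
tcp_pos: [0.514, 0.0101, 0.3234]
orientation: [-1.21, 2.436, -0.164]
contact_force: [-0.1, 0.4, -0.3]
grip_width: 0.0851
gripper_force: 0.0
```

```bash
python3 plan.py; python3 - <<'E'
from h import *; from bench import r
im=np.vstack([cv2.resize(r.grab_frame(n)["image"][y:y+200,x:x+260],None,fx=1.5,fy=1.5) for n,y,x in(("scene",150,150),("top",60,160))])
cv2.imwrite('pics/pre.png',im[:,:,::-1])
E
```

```text
[0.514  0.0101 0.3234] [-0.77 -0.17  0.58  2.15  0.14  0.71  2.23] [-0.1  0.4 -0.3]
Y az 140.70888811091265
0.15 (array([-4.5,  0.4, -0.1]), array([-0.001, -0.004, -0.011]))
0.06 (array([-4.9,  0.5, 89.9]), array([-0.001, -0.004, -0.011]))
0 (array([ -5.2,   0.5, 149.9]), array([-0.001, -0.004, -0.011]))
```

View pics/pre.png

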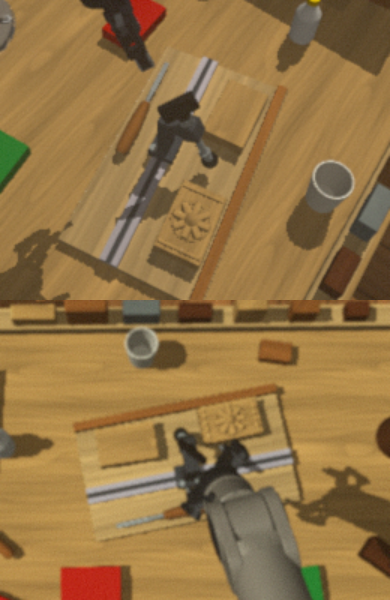

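Pre-grasp is on the screw axis: in the crop the gripper is at (125,40), back from the knob at (180,105), and the foot at (208,158) is unobstructed in the scene view. Advancing.

>>> step_arm(
  moves=[
    [-1,0,45,0,0,0,85],
    [-1,0,90,0,0,0,85],
    [-1,0,90,0,0,0,85],
  ],
)

```text
clock: 2.1
tcp_pos: [0.5496, 0.0253, 0.2364]
orientation: [-1.228, 2.44, -0.164]
contact_force: [-0.4, 0.1, -0.7]
grip_width: 0.0851
gripper_force: 0.0
```

```bash
python3 plan.py
```

```text
[0.5496 0.0253 0.2364] [-0.81  0.06  0.7   2.2  -0.15  0.48  2.5 ] [-0.4  0.1 -0.7]
Y az 140.70888811091265
0.15 (array([  0.4,  -6.6, -95. ]), array([ 0.007, -0.013, -0.   ]))
0.06 (array([-0.8, -7.2, -5. ]), array([ 0.007, -0.013, -0.   ]))
0 (array([-1.6, -7.6, 55. ]), array([ 0.007, -0.013, -0.   ]))
```

>>> step_arm(
  moves=[
    [0,0,0,0,0,0,85],
    [0,0,0,0,0,0,85],
  ],
)

```text
clock: 2.3
tcp_pos: [0.5522, 0.0238, 0.2446]
orientation: [-1.217, 2.429, -0.162]
contact_force: [0.5, -1.1, 0.5]
grip_width: 0.085
gripper_force: 0.0
```

```bash
python3 plan.py
```

```text
[0.5522 0.0238 0.2446] [-0.81  0.05  0.7   2.19 -0.14  0.48  2.49] [ 0.5 -1.1  0.5]
Y az 140.70888811091265
0.15 (array([  1.9,  -2.1, -88.5]), array([ 0.   ,  0.   , -0.004]))
0.06 (array([ 1.9, -2.1,  1.5]), array([ 0.   ,  0.   , -0.004]))
0 (array([ 1.9, -2.1, 61.5]), array([ 0.   ,  0.   , -0.004]))
```

>>> step_arm(
  moves=[
    [1.5,-2,15,0,0,0,85],
    [1.5,-2,30,0,0,0,85],
    [1.5,-2,45,0,0,0,85],
    [1.5,-2,58,0,0,0,85],
    [1.5,-2,61,0,0,0,85],
    [1.5,-2,61,0,0,0,85],
    [1.5,-2,61,0,0,0,85],
  ],
)

```text
clock: 3.0
tcp_pos: [0.5782, 0.0256, 0.1895]
orientation: [-1.216, 2.429, -0.162]
contact_force: [-0.0, -0.0, 0.2]
grip_width: 0.0849
gripper_force: 0.0
```

```bash
python3 plan.py; python3 - <<'E'
from h import *; from bench import r
im=np.vstack([cv2.resize(r.grab_frame(n)["image"][y:y+100,x:x+130],None,fx=3,fy=3) for n,y,x in(("scene",170,210),("top",110,230))])
cv2.imwrite('pics/grasp.png',im[:,:,::-1])
E
```

```text
[0.5782 0.0256 0.1895] [-0.67  0.21  0.61  2.19 -0.45  0.37  2.78] [-0.  -0.   0.2]
Y az 140.70888811091265
0.15 (array([-1.000e-01,  3.000e-01, -1.493e+02]), array([-0.001,  0.   , -0.005]))
0.06 (array([ -0.1,   0.4, -59.3]), array([-0.001,  0.   , -0.005]))
0 (array([-0.1,  0.4,  0.7]), array([-0.001,  0.   , -0.005]))
```

View pics/grasp.png

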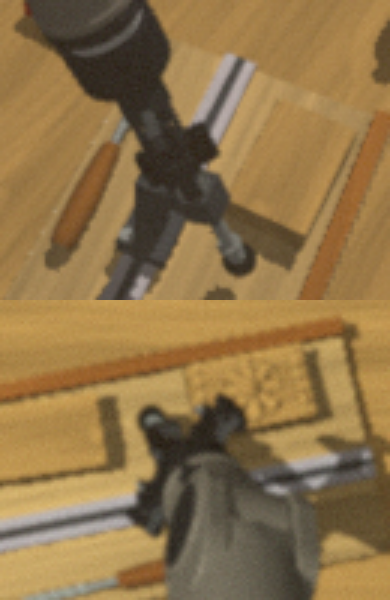

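The wing sits between the open fingers (wing at about (180,150) in the upper crop). Closing.

>>> step_arm(
  moves=[
    [0,0,0,0,0,0,40],
    [0,0,0,0,0,0,12],
    [0,0,0,0,0,0,8],
    [0,0,0,0,0,0,8],
    [0,0,0,0,0,0,8],
    [0,0,0,0,0,0,8],
    [0,0,0,0,0,0,8],
    [0,0,0,0,0,0,8],
  ],
  grip_force=50,
)

```text
clock: 3.9
tcp_pos: [0.577, 0.0257, 0.1881]
orientation: [-1.217, 2.432, -0.16]
contact_force: [-13.3, 0.0, 13.1]
grip_width: 0.0135
gripper_force: 79.1
```

```bash
cat > slide.py <<'E'
from plan import *
o=r.get_obs(); R0=Ro.from_rotvec(o["orientation"])
print(o["tcp_pos"].round(4),o["joints"].round(2),'F',o["contact_force"].round(1),'M',o["moment"].round(2),o["grip_width"],o["gripper_force"])
print('t in tool',R0.inv().apply(t).round(4),'a',R0.inv().apply(a).round(3),'rot to plan',rel(o,g,R)[1])
E
cat > foot.py <<'E'
# foot/blank heights from both cameras, mean of k frames
from plan import *
k=int(sys.argv[1]); S=float(sys.argv[2])  # S: carriage shift so far (m)
f0=np.array([.640,.037,.065])+S*t; res=[]
for n in("scene",)*k:
    f=r.grab_frame(n);P=cloud(f);V=f["image"].max(2); D=P-f0
    m=(np.hypot(D[...,0],D[...,1])<.024)&(abs(D[...,2])<.014)&(V<70); 
    m2=(abs(D@t)<.06)&(abs(D@N)<.05)&(abs(P[...,2]-.052)<.006)&(V>100)
    q=P[m]; res.append([*np.median(q,0),*q.mean(0),len(q),np.median(P[m2][:,2]) if m2.any() else 0])
res=np.array(res); print(res.mean(0).round(4),'sd',res.std(0).round(4))
E
python3 slide.py; python3 foot.py 5 0
```

```text
[0.577  0.0257 0.1881] [-0.67  0.21  0.61  2.19 -0.45  0.37  2.79] F [-13.3   0.   13.1] M [0.19 0.94 0.11] 0.01348262395310488 79.09810651559383
t in tool [-6.714e-01  7.411e-01  4.000e-04] a [ 0.002  0.002 -1.   ] rot to plan [ 0.002 -0.002 -0.006]
[6.393e-01 3.060e-02 6.490e-02 6.385e-01 3.320e-02 6.490e-02 4.700e+01
 5.310e-02] sd [1.0000e-04 7.0000e-04 2.0000e-04 1.0000e-04 2.0000e-04 2.0000e-04
 1.2649e+00 1.0000e-04]
```

>>> step_arm(
  moves=[
    [-2.5,3,0,0,0,0,8],
    [-7.5,8,0,0,0,0,8],
    [-13,14.5,0,0,0,0,8],
    [-19,21,0,0,0,0,8],
    [-25,27.5,0,0,0,0,8],
    [-31,34,0,0,0,0,8],
    [-37,41,0,0,0,0,8],
    [-40,44.5,0,0,0,0,8],
  ],
)

```text
clock: 4.95
tcp_pos: [0.5658, 0.083, 0.1881]
orientation: [-1.215, 2.433, -0.163]
contact_force: [-11.4, -6.3, 15.9]
grip_width: 0.0132
gripper_force: 61.5
```

```bash
python3 slide.py; python3 foot.py 2 0.058
```

```text
[0.5658 0.083  0.1881] [-0.88  0.21  0.69  2.21 -0.33  0.35  2.56] F [-11.4  -6.3  15.9] M [-1.25  1.07 -0.47] 0.013228035707731864 61.491916647646576
t in tool [-0.6706  0.7418 -0.0017] a [ 0.003  0.    -1.   ] rot to plan [ 0.    -0.003 -0.007]
[ 0.6282  0.0855  0.0644  0.6269  0.088   0.0643 47.5     0.0526] sd [2.0e-04 7.0e-04 4.0e-04 2.0e-04 0.0e+00 3.0e-04 1.5e+00 0.0e+00]
```

>>> step_arm(
  moves=[
    [-2.5,3,0,0,0,0,8],
    [-7.5,8,0,0,0,0,8],
    [-13,14.5,0,0,0,0,8],
    [-19,21,0,0,0,0,8],
    [-25,27.5,0,0,0,0,8],
    [-31,34,0,0,0,0,8],
    [-37,41,0,0,0,0,8],
    [-40,44.5,0,0,0,0,8],
  ],
)

```text
clock: 5.85
tcp_pos: [0.5544, 0.1421, 0.1881]
orientation: [-1.216, 2.432, -0.163]
contact_force: [-11.4, -7.5, 18.0]
grip_width: 0.0133
gripper_force: 61.9
```

```bash
python3 slide.py; python3 foot.py 3 0.117; python3 - <<'E'
from h import *; from bench import r; import pickle
F={n:r.grab_frame(n) for n in("scene","top")}; pickle.dump(F,open('f1.pkl','wb'))
im=np.vstack([cv2.resize(F[n]["image"][y:y+75,x:x+130],None,fx=4,fy=4) for n,y,x in(("scene",180,240),("top",125,200))])
cv2.imwrite('pics/slid.png',im[:,:,::-1])
E
```

```text
[0.5544 0.1421 0.1881] [-1.09  0.22  0.77  2.22 -0.24  0.35  2.35] F [-11.4  -7.5  18. ] M [-1.27  0.92 -0.52] 0.01334965182757091 61.87801025575027
t in tool [-0.6709  0.7416 -0.0014] a [ 0.003  0.001 -1.   ] rot to plan [ 0.001 -0.003 -0.006]
[ 0.6167  0.1445  0.0649  0.6157  0.147   0.0646 45.3333  0.0527] sd [4.000e-04 7.000e-04 2.000e-04 1.000e-04 4.000e-04 0.000e+00 9.428e-01
 1.000e-04]
```

View pics/slid.png

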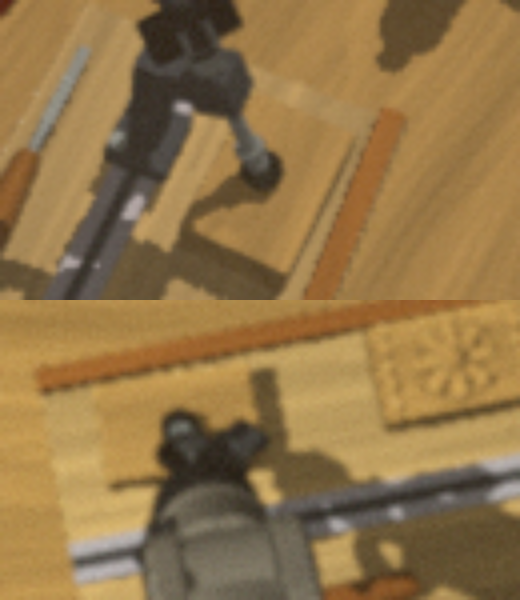

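Foot (at (262,170) upper crop) is over the middle of the blank, gripper clear of everything else. Now turning, tracking foot height against knob angle.

```bash
cat > turn.py <<'E'
from plan import *; import os,json
o=r.get_obs(); R0=Ro.from_rotvec(o["orientation"]); fn='ref.json'
if not os.path.exists(fn): json.dump(o["orientation"].tolist(),open(fn,'w'))
v=(Ro.from_rotvec(json.load(open(fn))).inv()*R0).as_rotvec()
print('turn',v.round(3),'tcp',(R0.inv().apply(o["tcp_pos"]-np.array([.5544,.1421,.1881]))*1e3).round(1),o["joints"].round(2),'F',o["contact_force"].round(1),'Mz',(o["moment"]@a).round(3),o["grip_width"].round(4))
f0=np.array([.6185,.150,.060]); res=[]
for _ in range(int(sys.argv[1])):
    f=r.grab_frame("scene");P=cloud(f);V=f["image"].max(2); D=P-f0
    m=(np.hypot(D[...,0],D[...,1])<.026)&(abs(D[...,2])<.017)&(V<70); q=P[m]
    m2=(abs(D@t)<.06)&(abs(D@N)<.05)&(abs(P[...,2]-.052)<.006)&(V>100)
    vu=np.argwhere(m).mean(0); res.append([*q.mean(0)*1e3,np.percentile(q[:,2],75)*1e3,*vu[::-1],len(q),np.median(P[m2][:,2])*1e3])
res=np.array(res); print('foot',res.mean(0).round(2),'sd',res.std(0).round(2))
E
python3 turn.py 5
```

```text
Traceback (most recent call last):
  File "turn.py", line 5, in <module>
    print('turn',v.round(3),'tcp',(R0.inv().apply(o["tcp_pos"]-np.array([.5544,.1421,.1881]))*1e3).round(1),o["joints"].round(2),'F',o["contact_force"].round(1),'Mz',(o["moment"]@a).round(3),o["grip_width"].round(4))
                                                                                                                                                                                               ^^^^^^^^^^^^^^^^^^^^^
AttributeError: 'float' object has no attribute 'round'
```

>>> step_arm(
  moves=[
    [0,0,0,0,0,0.06,8],
    [0,0,0,0,0,0.14,8],
    [0,0,0,0,0,0.22,8],
    [0,0,0,0,0,0.3,8],
    [0,0,0,0,0,0.38,8],
    [0,0,0,0,0,0.46,8],
    [0,0,0,0,0,0.5,8],
    [0,0,0,0,0,0.5,8],
  ],
)

```text
clock: 6.9
tcp_pos: [0.5545, 0.1425, 0.1882]
orientation: [-0.573, 2.646, -0.013]
contact_force: [-13.1, -3.0, 20.4]
grip_width: 0.0134
gripper_force: 62.3
```

```bash
python3 turn.py 5
```

```text
Traceback (most recent call last):
  File "turn.py", line 5, in <module>
    print('turn',v.round(3),'tcp',(R0.inv().apply(o["tcp_pos"]-np.array([.5544,.1421,.1881]))*1e3).round(1),o["joints"].round(2),'F',o["contact_force"].round(1),'Mz',(o["moment"]@a).round(3),o["grip_width"].round(4))
                                                                                                                                                                                               ^^^^^^^^^^^^^^^^^^^^^
AttributeError: 'float' object has no attribute 'round'
```

```bash
sed -i 's/o\["grip_width"\].round(4)/round(o["grip_width"],4)/; s/(o\["moment"\]@a).round(3)/round(float(o["moment"]@a),3)/' turn.py; python3 turn.py 5
sed 's/f=r.grab_frame("scene")/f=__import__("pickle").load(open("f1.pkl","rb"))["scene"]/' turn.py > t0.py; python3 t0.py 1 | tail -1
```

```text
turn [ 0.    -0.     0.502] tcp [-0.3  0.3  0. ] [-1.19  0.25  0.91  2.22 -0.38  0.36  1.99] F [-13.1  -3.   20.4] Mz -0.132 0.0134
foot [616.45 147.43  62.72  64.18 305.32 223.85  44.4   52.67] sd [0.12 0.22 0.18 0.23 0.07 0.06 1.85 0.08]
foot [616.2  147.91  64.3   65.95 305.4  223.42  45.    52.68] sd [0. 0. 0. 0. 0. 0. 0. 0.]
```

>>> step_arm(
  moves=[
    [0,0,0,0,0,0.06,8],
    [0,0,0,0,0,0.14,8],
    [0,0,0,0,0,0.22,8],
    [0,0,0,0,0,0.3,8],
    [0,0,0,0,0,0.36,8],
    [0,0,0,0,0,0.4,8],
    [0,0,0,0,0,0.4,8],
  ],
)

```text
clock: 7.85
tcp_pos: [0.5546, 0.1422, 0.1881]
orientation: [-0.035, 2.712, 0.106]
contact_force: [-14.3, -4.4, 22.7]
grip_width: 0.0132
gripper_force: 62.6
```

```bash
python3 turn.py 6
```

```text
turn [ 0.    -0.     0.902] tcp [-0.2  0.1  0.1] [-1.27  0.28  1.01  2.22 -0.51  0.37  1.71] F [-14.3  -4.4  22.7] Mz -0.159 0.0132
foot [616.84 147.24  61.31  62.53 305.35 224.21  42.83  52.69] sd [0.13 0.19 0.22 0.23 0.06 0.08 0.9  0.1 ]
```

>>> step_arm(
  moves=[
    [0,0,0,0,0,0.06,8],
    [0,0,0,0,0,0.14,8],
    [0,0,0,0,0,0.22,8],
    [0,0,0,0,0,0.27,8],
    [0,0,0,0,0,0.3,8],
    [0,0,0,0,0,0.3,8],
  ],
)

```text
clock: 8.75
tcp_pos: [0.5546, 0.1421, 0.1881]
orientation: [0.372, 2.699, 0.193]
contact_force: [-14.1, -4.1, 22.4]
grip_width: 0.0135
gripper_force: 62.8
```

```bash
python3 turn.py 6
```

```text
turn [ 0.    -0.     1.202] tcp [-0.2  0.   0.1] [-1.32  0.31  1.09  2.22 -0.61  0.39  1.51] F [-14.1  -4.1  22.4] Mz -0.058 0.0135
foot [617.66 147.34  60.41  61.83 305.57 224.49  43.17  52.69] sd [0.28 0.39 0.28 0.39 0.11 0.08 1.34 0.05]
```

>>> step_arm(
  moves=[
    [0,0,0,0,0,0.06,8],
    [0,0,0,0,0,0.14,8],
    [0,0,0,0,0,0.22,8],
    [0,0,0,0,0,0.27,8],
    [0,0,0,0,0,0.3,8],
    [0,0,0,0,0,0.3,8],
  ],
)

```text
clock: 9.65
tcp_pos: [0.5545, 0.1418, 0.1881]
orientation: [0.776, 2.631, 0.278]
contact_force: [-15.5, -4.7, 22.8]
grip_width: 0.0134
gripper_force: 63.0
```

```bash
python3 turn.py 6
```

```text
turn [1.000e-03 0.000e+00 1.502e+00] tcp [-0.2 -0.2  0.1] [-1.36  0.35  1.16  2.23 -0.72  0.42  1.31] F [-15.5  -4.7  22.8] Mz -0.082 0.0134
foot [617.98 147.51  59.37  60.51 305.65 224.68  40.5   52.67] sd [0.11 0.33 0.1  0.3  0.08 0.07 0.76 0.1 ]
```

>>> step_arm(
  moves=[
    [0,0,0,0,0,0.06,8],
    [0,0,0,0,0,0.12,8],
    [0,0,0,0,0,0.17,8],
    [0,0,0,0,0,0.2,8],
    [0,0,0,0,0,0.2,8],
  ],
)

```text
clock: 10.45
tcp_pos: [0.5544, 0.1418, 0.188]
orientation: [1.041, 2.555, 0.332]
contact_force: [-16.1, -5.5, 23.3]
grip_width: 0.0137
gripper_force: 63.1
```

```bash
python3 turn.py 8
```

```text
turn [1.000e-03 0.000e+00 1.702e+00] tcp [-0.2 -0.3  0.1] [-1.39  0.37  1.2   2.23 -0.79  0.44  1.18] F [-16.1  -5.5  23.3] Mz 0.008 0.0137
foot [618.32 147.47  59.39  60.71 305.75 224.75  41.38  52.67] sd [0.13 0.2  0.35 0.49 0.03 0.05 0.99 0.08]
```

>>> step_arm(
  moves=[
    [0,0,0,0,0,0.06,8],
    [0,0,0,0,0,0.12,8],
    [0,0,0,0,0,0.17,8],
    [0,0,0,0,0,0.2,8],
    [0,0,0,0,0,0.2,8],
  ],
)

```text
clock: 11.35
tcp_pos: [0.5543, 0.1417, 0.188]
orientation: [1.3, 2.455, 0.383]
contact_force: [-16.6, -4.7, 22.7]
grip_width: 0.0132
gripper_force: 63.2
```

```bash
python3 turn.py 8
```

```text
turn [1.000e-03 0.000e+00 1.902e+00] tcp [-0.3 -0.3  0.1] [-1.41  0.4   1.25  2.23 -0.86  0.46  1.04] F [-16.6  -4.7  22.7] Mz -0.087 0.0132
foot [618.22 147.51  59.44  60.67 305.73 224.71  40.75  52.67] sd [0.06 0.18 0.31 0.3  0.04 0.08 0.83 0.09]
```

>>> step_arm(
  moves=[
    [0,0,0,0,0,0.06,8],
    [0,0,0,0,0,0.12,8],
    [0,0,0,0,0,0.17,8],
    [0,0,0,0,0,0.2,8],
    [0,0,0,0,0,0.2,8],
  ],
)

```text
clock: 12.25
tcp_pos: [0.5542, 0.1416, 0.1879]
orientation: [1.551, 2.332, 0.432]
contact_force: [-17.1, -4.4, 22.2]
grip_width: 0.0136
gripper_force: 63.2
```

```bash
python3 turn.py 8
```

```text
turn [1.000e-03 0.000e+00 2.102e+00] tcp [-0.4 -0.4  0.1] [-1.43  0.44  1.29  2.23 -0.92  0.49  0.9 ] F [-17.1  -4.4  22.2] Mz -0.05 0.0136
foot [618.17 147.62  59.52  60.7  305.74 224.66  40.62  52.68] sd [0.11 0.24 0.13 0.17 0.06 0.05 0.7  0.06]
```

Contact shows clearly: the plateau meets the descent line at a turn of about 1.46 rad, so the target is about 3.03 rad. I'm continuing in steps, watching joint 3 (limit 1.46).

>>> step_arm(
  moves=[
    [0,0,0,0,0,0.06,8],
    [0,0,0,0,0,0.14,8],
    [0,0,0,0,0,0.22,8],
    [0,0,0,0,0,0.3,8],
    [0,0,0,0,0,0.37,8],
    [0,0,0,0,0,0.4,8],
    [0,0,0,0,0,0.4,8],
  ],
)

```text
clock: 13.35
tcp_pos: [0.554, 0.1416, 0.1878]
orientation: [2.021, 2.014, 0.52]
contact_force: [-16.9, -3.5, 21.4]
grip_width: 0.0134
gripper_force: 63.0
```

```bash
python3 turn.py 4
```

```text
turn [2.000e-03 0.000e+00 2.502e+00] tcp [-0.6 -0.5  0. ] [-1.45  0.51  1.36  2.23 -1.04  0.56  0.61] F [-16.9  -3.5  21.4] Mz -0.048 0.0134
foot [618.11 147.45  59.35  60.6  305.68 224.72  40.75  52.65] sd [0.06 0.42 0.19 0.21 0.06 0.09 0.43 0.07]
```

>>> step_arm(
  moves=[
    [0,0,0,0,0,0.06,8],
    [0,0,0,0,0,0.14,8],
    [0,0,0,0,0,0.22,8],
    [0,0,0,0,0,0.27,8],
    [0,0,0,0,0,0.3,8],
    [0,0,0,0,0,0.3,8],
  ],
)

```text
clock: 14.15
tcp_pos: [0.5538, 0.1416, 0.1877]
orientation: [2.337, 1.718, 0.576]
contact_force: [-16.8, -3.9, 20.6]
grip_width: 0.0136
gripper_force: 62.9
```

```bash
python3 turn.py 1; python3 -c "
from bench import r;print(r.get_obs()['joints'].round(4))"
```

```text
turn [2.000e-03 0.000e+00 2.802e+00] tcp [-0.7 -0.5  0. ] [-1.46  0.55  1.4   2.23 -1.1   0.6   0.36] F [-16.8  -3.9  20.6] Mz -0.063 0.0136
foot [618.22 147.67  59.39  60.65 305.76 224.68  41.    52.62] sd [0. 0. 0. 0. 0. 0. 0. 0.]
[-1.4621  0.5547  1.3999  2.2293 -1.1022  0.6033  0.362 ]
```

>>> step_arm(
  moves=[
    [0,0,0,0,0,0.06,8],
    [0,0,0,0,0,0.12,8],
    [0,0,0,0,0,0.18,8],
    [0,0,0,0,0,0.22,8],
    [0,0,0,0,0,0.22,8],
    [0,0,0,0,0,0.22,8],
  ],
)

```text
clock: 14.8
tcp_pos: [0.5536, 0.1417, 0.1877]
orientation: [2.544, 1.47, 0.611]
contact_force: [-17.1, -3.3, 19.9]
grip_width: 0.0134
gripper_force: 62.8
```

```bash
python3 turn.py 1; python3 -c "
from bench import r;print(r.get_obs()['joints'].round(4))"
```

```text
turn [2.000e-03 0.000e+00 3.021e+00] tcp [-0.8 -0.5  0. ] [-1.47  0.58  1.42  2.23 -1.13  0.63  0.16] F [-17.1  -3.3  19.9] Mz -0.064 0.0134
foot [618.53 147.33  59.77  61.15 305.8  224.76  41.    52.66] sd [0. 0. 0. 0. 0. 0. 0. 0.]
[-1.4654  0.5767  1.4177  2.2295 -1.129   0.6254  0.1647]
```

>>> step_arm(
  moves=[
    [0,0,0,0,0,0,25],
    [0,0,0,0,0,0,40],
    [0,0,0,0,0,0,50],
    [0,0,0,0,0,0,50],
    [0,0,0,0,0,0,50],
  ],
)

```text
clock: 15.35
tcp_pos: [0.5545, 0.1431, 0.1873]
orientation: [2.541, 1.472, 0.611]
contact_force: [0.2, -0.2, -0.2]
grip_width: 0.0503
gripper_force: 0.0
```

>>> step_arm(
  moves=[
    [0,0,-10,0,0,0,50],
    [0,0,-25,0,0,0,50],
    [0,0,-45,0,0,0,50],
    [0,0,-65,0,0,0,50],
    [0,0,-90,0,0,0,50],
    [0,0,-110,0,0,0,50],
    [0,0,-120,0,0,0,50],
    [0,0,-120,0,0,0,50],
  ],
)

```text
clock: 16.15
tcp_pos: [0.494, 0.1383, 0.265]
orientation: [2.564, 1.51, 0.537]
contact_force: [0.2, 0.5, -1.6]
grip_width: 0.0499
gripper_force: 0.0
```

```bash
python3 turn.py 3; python3 - <<'E'
from h import *; from bench import r; import pickle
F={n:r.grab_frame(n) for n in("scene","top")}
im=np.vstack([cv2.resize(F[n]["image"][y:y+h,x:x+150],None,fx=3,fy=3) for n,y,x,h in(("scene",170,220,115),("top",115,200,80))])
cv2.imwrite('pics/end.png',im[:,:,::-1])
f=F['scene'];P=cloud(f);q=P[(abs(P[...,2]-.21)<.05)&(abs(P[...,0]-.55)<.06)&(abs(P[...,1]-.14)<.06)&(f["image"].max(2)<75)]
N,t,a=axes(np.radians(10.97)); e=np.cross(t,a); h=q@a
for lo,hi in((-.05,-.025),(-.055,-.03)):
    w=q[(h>lo)&(h<hi)]
    if len(w)>5: print(len(w),cv2.minAreaRect(np.stack([w@e,w@t],1).astype(np.float32)))
print(np.percentile(h,[50,90,97,100]))
E
```

```text
turn [0.053 0.071 3.005] tcp [-11.3 -26.6 -93.5] [-1.59 -0.17  1.07  2.21  0.41  0.69 -1.28] F [ 0.2  0.5 -1.6] Mz 0.012 0.0499
foot [618.36 147.21  59.56  60.73 305.72 224.79  43.33  52.65] sd [0.15 0.22 0.11 0.08 0.08 0.02 1.25 0.05]
156 ((0.5978673100471497, 0.030699199065566063), (0.05922093614935875, 0.014456360600888729), 48.309818267822266)
188 ((0.5975494384765625, 0.030342265963554382), (0.0601767897605896, 0.014456360600888729), 48.309818267822266)
[-0.05462234 -0.0360318  -0.03459945 -0.03339806]
```

View pics/end.png

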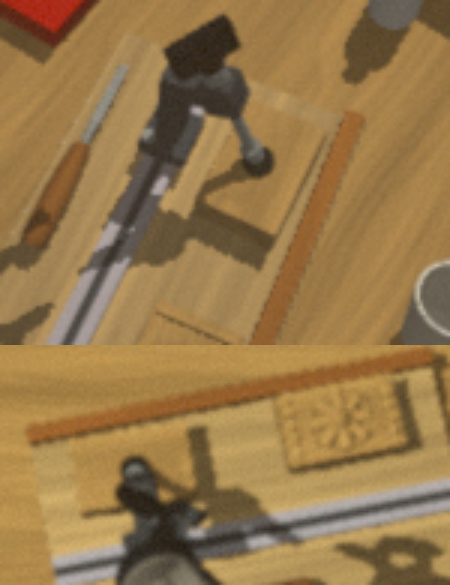

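The final view shows the foot at (257,160) standing on the middle of the blank and the carving untouched. The wing angle measures 48.3°, against 49.4° expected for a 3.02 rad turn. The gripper is clear, so I'm handing in.

```bash
python3 -c "
from bench import r;o=r.get_obs();print(o['clock'],abs(o['qvel']).max(),o['contact_force']);print(r.hand_in())"
```

```text
16.4 0.04133132601365655 [1.41763033 0.26367888 0.43332504]
the job is handed in; nothing more can be done
None
```

The job is handed in at 16.4 s: the clamp foot stands on the middle of the bare blank, within about 2 mm along the track by camera, and the knob was turned 3.02 rad, about a quarter turn past first touch at roughly 1.46 rad; the carving and everything else were left alone, and no verdict came back.

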